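# Sort the reagents into their cool blocks

## Robot

A 6-joint arm with a two-finger parallel gripper is mounted at the origin on a cart in front of the work surface, level with it; the furniture and walls round the work are solid. World frame = base frame: x ahead of the robot, y to its left, z up, the work surface at z = 0. Lengths are in m, angles in rad, forces in N, time in s.
With the tool pointing down it reaches from about 0.35 to 0.85 m from the base axis. Payload 8.1 kg.
Tool frame: the origin (TCP) lies at the very end of the fingers, on their centre line; the grasp point (between the pads) lies 19 mm behind it; z points along the fingers, y is the line along which they close (so a half turn about z gives the same grasp; the last joint's range is limited). The gripper opens to 93 mm and grips with 3 to 60 N. Pads are 15 mm wide; open, the fingers measure 128 mm over their backs; the gripper's body (75 mm by 188 mm) begins 65 mm behind the grasp point.
Start: joints at [1.12, 0.13, 1.488, -0, 1.523, -0.085], TCP at [0.215, 0.56, 0.219] pointing down, gripper open.
Joint ranges: [-2.96, 2.96], [-0.89, 2.26], [0.02, 2.5], [-1.34, 4.48], [0, 2.73], [-2.66, 2.66]. Speed limits (rad/s): [2.39, 2.39, 2.79, 3.14, 3.14, 3.14].

## Interface

Orientations are given as a rotation vector (axis times angle).
In Python, from plant import monitor, eyes, ticket gives the robot as it stands.
- The arm moves only by the tool arm_command, never from a script. Its argument "deltas" is a list that holds one entry, the list of rows, each a list of 6 numbers: the shift along the world's x, y, z in cm, then the turn, a rotation vector about the world's x, y, z in degrees. In form: [[[tx, ty, tz, rx, ry, rz], ...]]. A call has 1 to 12 rows; each row shifts and turns the commanded pose from where the row before left it; what a row does not reach is not made up. A row lasts 1/12 s, in which the tool goes at most 41.7 mm and 7.16 degrees, less where a joint would pass 70% of its speed; a pose out of reach is approached as far as the arm can. A call is refused whole if a number of a shift passes 4.17 or a number of a turn 7.16, either way. A call with a gripper value outside its range is refused whole. "gripper" is the opening, from -1 (shut) to 1 (fully open), set as the call begins (left out, the last holds). The fingers move at their own pace and stop on an object; "squeeze" is the grip in N (left out, the last holds). Time passes only in rows, so rows that do not move let the fingers close. It gives the time, the measured TCP pose, the force, the opening and the grip force at its end, in the units of the state.
- monitor.read_state(): the state, without advancing time (a new reading comes with each control period).
- eyes.read_camera(name): name is "scene" or "top"; returns the picture (480x640x3 uint8, blue, green, red); there is no depth.
- eyes.camera_model(name): a dict with "fx", "fy", "cx", "cy" (pixels), "rvec" (rotation vector, rad) and "tvec" (3), from world to camera coordinates, as OpenCV has them. Camera axes: x right, y down, z forward; pixel columns grow to the right and rows downward; lengths in m; the calibration is good to about 2 mm. A picture is of the moment at which its call begins. camera_model takes no time and is no camera call.
- ticket.close_job(): hands the job in; it is judged then, once.
The state is a dict: "t": time; "q": joint angles; "dq": joint speeds; "joint_torque": joint torques, N m; "tool_pos": TCP position; "orientation": TCP orientation; "force": force on the tool from outside, world axes, zero at the start; "wrist_torque": the same for the moment, N m; "opening": finger opening in m; "gripper_force": force on a finger pad.
Only numpy, scipy, OpenCV 4.12 (cv2) and the standard library are available. Lean on these libraries where they do the work, as an engineer would, in place of code of your own. Each camera call takes 0.05 s, during which the arm holds its last target. There are 200 camera calls.

## Task

The reagents for the next run are standing mixed up on the mat: put every bottle and vial away in the cool blocks, each in the bore made for its diameter (the smallest it goes into), one vessel to a bore, upright and standing on the bottom of the bore; the two small vials are alike and may take either bore of their block. Keep the vessels upright all the way, and leave the two culture dishes where they are.

Things in the scene. Friction and masses are not known exactly. Their poses are not given: they have to be found in the camera images.
- large_bottle: white bottle with a screw cap, 62 mm diameter, 128 mm high overall (straight wall to about 85 mm), 0.32 kg. Stands upright; origin at the centre of its underside, z up. Grip its straight side wall from above.
- amber_bottle: larger of the two brown glass bottles, 48 mm diameter, 98 mm high overall (straight wall to about 65 mm), 0.14 kg. Stands upright; origin at the centre of its underside, z up. Grip its straight side wall from above.
- small_amber_bottle: smaller of the two brown glass bottles, 40 mm diameter, 82 mm high overall (straight wall to about 55 mm), 0.10 kg. Stands upright; origin at the centre of its underside, z up. Grip its straight side wall from above.
- vial_1: small clear vial with a screw cap as wide as its body, 26 mm diameter, 62 mm high, 0.02 kg; same kind as vial_2. Stands upright; origin at the centre of its underside, z up. Grip its straight side wall from above.
- vial_2: small clear vial with a screw cap as wide as its body, 26 mm diameter, 62 mm high, 0.02 kg; same kind as vial_1. Stands upright; origin at the centre of its underside, z up. Grip its straight side wall from above.
- large_block: square cool block 104 x 104 x 40 mm with one bore of 70 mm diameter in its centre, 32 mm deep, for the large bottle. Fixed, aluminium in a grey jacket; origin at the centre of its underside, z up. Bore floor 8 mm above the mat, mouth with a 5 mm 45 degree countersink.
- bottle_block: longest cool block, 88 x 160 x 30 mm (x, y, z), two round bores 22 mm deep: 56 mm diameter at x 0, y -34 mm for the larger brown bottle, 47 mm diameter at x 0, y +38 mm for the smaller. Fixed, aluminium in a grey jacket; origin at the centre of its underside, z up. Bore floor 8 mm above the mat, mouth with a 5 mm 45 degree countersink.
- vial_block: smallest cool block, 66 x 126 x 28 mm (x, y, z), with two equal bores of 34 mm diameter, 20 mm deep, centred at x 0, y -30 mm and y +30 mm, one for each small vial. Fixed, aluminium in a grey jacket; origin at the centre of its underside, z up. Bore floor 8 mm above the mat, mouth with a 5 mm 45 degree countersink.
- dish_1: Closed round culture dish, 62 mm across, 15 mm high, lying flat among the vessels, loose; origin at the centre of its underside. To be left where it is.
- dish_2: Closed round culture dish, 62 mm across, 15 mm high, lying flat among the vessels, loose; origin at the centre of its underside. To be left where it is.
Mind the look-alikes: they are no part of the job. What is shaped like the vial_2 but black or red is not meant.

How it is judged:
By the outcome, as a careful person would: the job done as asked, in the order asked, and still so for the second after the job is handed in, with the robot touching nothing.
It also fails if it takes over 144 s, if anything falls off the work surface, if the arm or the gripper's body presses on something with over 40 N, if the wrist force passes 120 N, or if a joint passes its speed limit or range.

## Working session

There is one attempt and no reset: what is moved stays moved. The work goes in short steps, Python scripts to look and compute and a tool call to move; the robot and the scene stay as the last step left them, time stands still between calls to the robot, and variables do not carry over. Pictures are saved under pics/ and viewed, at most 14 in all, crops included, and the job is handed in when it is done.

Besides the shell and the picture viewer there is one more tool, called after ">>>" in YAML: its name, and indented under it one key for each argument. arm_command: Moves the arm, as the interface text tells. Its arguments: {"type":"object","properties":{"deltas":{"type":"array"},"gripper":{"type":"number"},"squeeze":{"type":"number"}},"required":["deltas"]}

```bash
mkdir -p pics; python3 - <<'E'
from plant import monitor, eyes
import cv2
for n in("scene","top"):
    im=eyes.read_camera(n); cv2.imwrite(f"pics/{n}0.png",im)
    m=eyes.camera_model(n); print(n,m)
s=monitor.read_state(); print(s)
E
```

```text
scene {'fx': 571.8760999643816, 'fy': 571.8760999643816, 'cx': 312.9933799511235, 'cy': 238.27848477657423, 'rvec': array([ 2.17857163, -0.74338562,  0.35215289]), 'tvec': array([-0.40581286,  0.23687407,  0.98582844])}
top {'fx': 490.3402319000587, 'fy': 490.3402319000587, 'cx': 320.7005280329511, 'cy': 242.23190085447035, 'rvec': array([ 2.16545881, -2.12258271,  0.18829419]), 'tvec': array([-0.00738942,  0.49475101,  1.20167777])}
{'t': 0.1, 'q': array([ 1.11963256e+00,  1.31094092e-01,  1.48917336e+00,  6.62726481e-06,
        1.52302199e+00, -8.53810701e-02]), 'dq': array([-0.00263396,  0.00025587, -0.00223225, -0.00066638, -0.00110763,
        0.00023159]), 'joint_torque': array([ 1.48172643e-03, -5.61346614e+01, -4.93091297e+01,  7.71030108e-02,
        2.91590887e-02, -1.21771222e-04]), 'tool_pos': array([0.21434478, 0.55984549, 0.21768568]), 'orientation': array([-5.71289666e-01, -3.08874734e+00,  2.56683732e-03]), 'force': array([-0.03629219,  0.38482648,  0.56362356]), 'wrist_torque': array([-0.0109959 ,  0.00676478,  0.00739727]), 'gripper_force': 0.0, 'opening': 0.0931171163299721}
```

View pics/scene0.png

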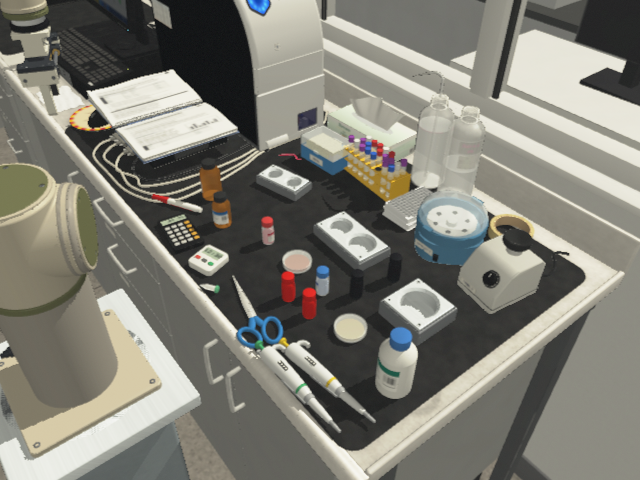

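View pics/top0.png

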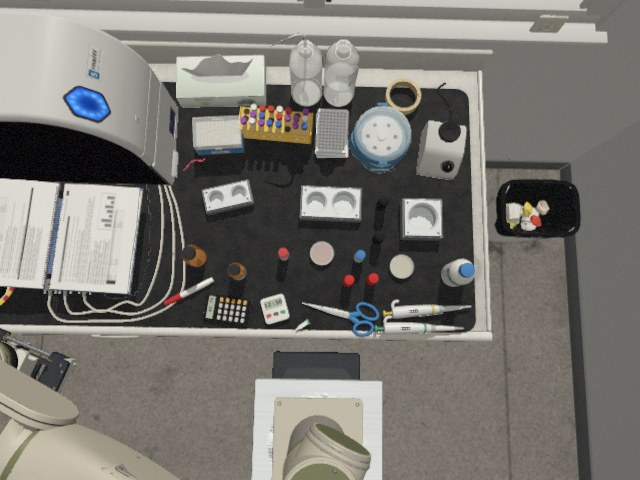

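Scene view: brown bottles at (210,180) and (221,212), clear vials at (267,231) with a pink cap and (322,281) with a blue cap, and the white bottle at (396,365). The blocks are at (284,182), (351,241) and (418,307). Top view: the same objects at (194,257), (237,271), (283,255), (359,257), (459,271), with blocks at (228,196), (331,204), (422,218). I'll zoom in for exact pixels.

```bash
python3 - <<'E'
import cv2
a=cv2.imread("pics/scene0.png");b=cv2.imread("pics/top0.png")
cv2.imwrite("pics/s1.png",cv2.resize(a[150:350,190:456],None,fx=3,fy=3,interpolation=cv2.INTER_CUBIC))
cv2.imwrite("pics/t1.png",cv2.resize(b[170:300,170:370],None,fx=4,fy=4,interpolation=cv2.INTER_CUBIC))
cv2.imwrite("pics/t2.png",cv2.resize(b[170:300,310:490],None,fx=4,fy=4,interpolation=cv2.INTER_CUBIC))
E
```

```text
(no output)
```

View pics/s1.png

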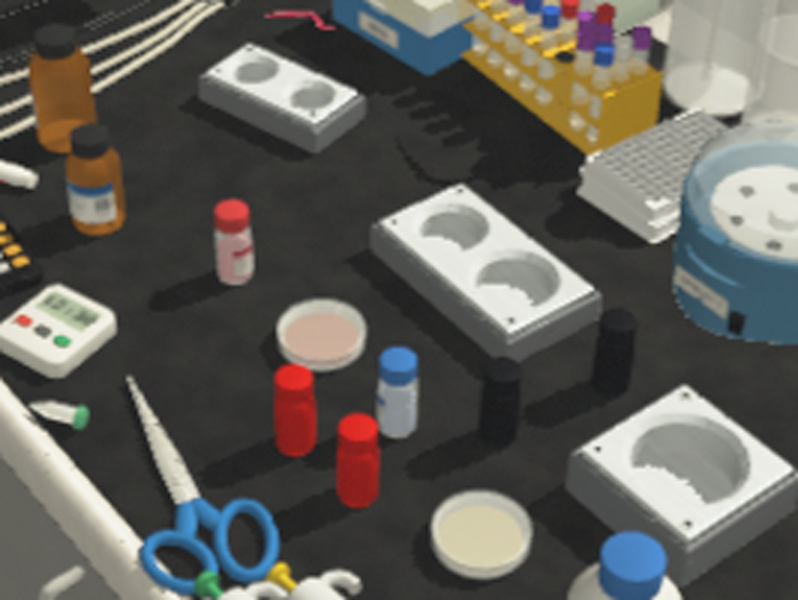

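View pics/t1.png

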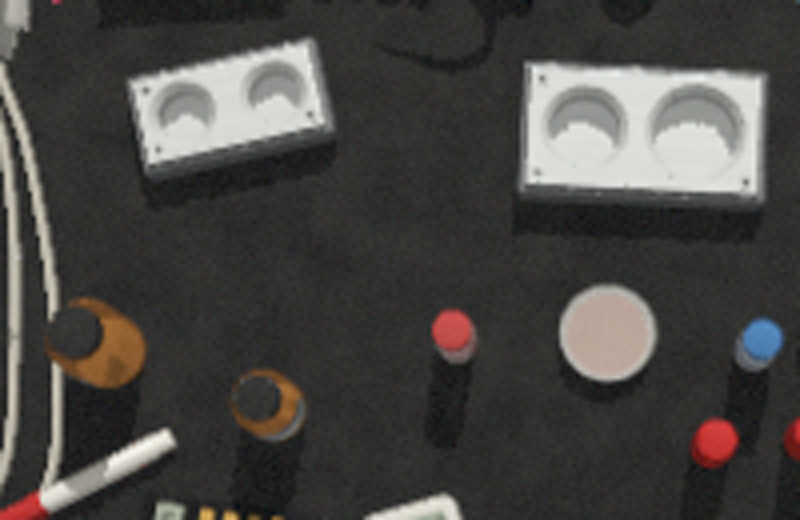

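View pics/t2.png

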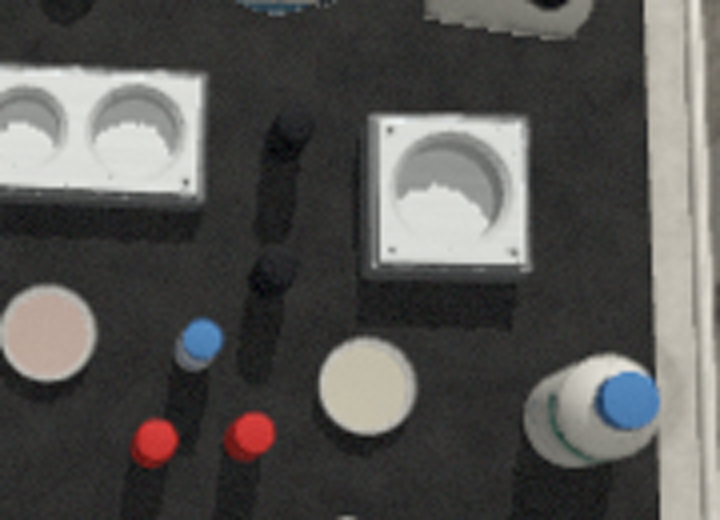

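The clear vials are the pink-capped one at top (283,254) and the blue-capped one at (360,256). The solid red and black ones are decoys. The larger bore of the long block lies to the right (-y). Next I'll measure everything from both views.

```bash
cat > h.py <<'E'
import cv2, numpy as np
from plant import monitor, eyes
U=4
class Cam:
    def __init__(s,n):
        m=eyes.camera_model(n); s.R=cv2.Rodrigues(np.array(m["rvec"]))[0]; s.t=np.array(m["tvec"]).ravel()
        s.K=np.array([[m["fx"],0,m["cx"]],[0,m["fy"],m["cy"]],[0,0,1]]); s.C=-s.R.T@s.t
    def rays(s,p):
        p=np.asarray(p,float).reshape(-1,2); return (s.R.T@np.linalg.inv(s.K)@np.c_[p,np.ones(len(p))].T).T
    def onz(s,p,z):
        d=s.rays(p); return s.C+d*((z-s.C[2])/d[:,2])[:,None]
    def proj(s,X): 
        q=s.K@(s.R@np.asarray(X,float)+s.t); return q[:2]/q[2]
cams={n:Cam(n) for n in("scene","top")}
def contour(im,roi,fn):
    x0,y0,x1,y1=roi
    a=cv2.resize(im[y0:y1,x0:x1],None,fx=U,fy=U,interpolation=cv2.INTER_CUBIC).astype(int)
    cs,_=cv2.findContours(fn(a).astype(np.uint8),cv2.RETR_EXTERNAL,cv2.CHAIN_APPROX_NONE)
    c=max(cs,key=cv2.contourArea).reshape(-1,2)
    return (c+.5)/U-.5+[x0,y0]
bright=lambda a:a.max(2)>95
brown=lambda a:a[...,2]-a[...,0]>30
white=lambda a:a.min(2)>160
def azim(cam,c):
    d=cam.rays(c)[:,:2]; m=d.mean(0); a0=np.arctan2(m[1],m[0])
    a=(np.arctan2(d[:,1],d[:,0])-a0+np.pi)%(2*np.pi)-np.pi
    return a0+(a.min()+a.max())/2,(a.max()-a.min())/2
def cyl(ims,rois,fn):
    cc={n:contour(ims[n],rois[n],fn) for n in rois}; L=[azim(cams[n],cc[n]) for n in rois]
    C=[cams[n].C[:2] for n in rois]; D=[np.array([np.cos(l[0]),np.sin(l[0])]) for l in L]
    s=np.linalg.solve(np.c_[D[0],-D[1]],C[1]-C[0]); P=C[0]+s[0]*D[0]
    return P,[np.linalg.norm(P-C[i])*np.sin(L[i][1]) for i in(0,1)],cc
E
cat > m.py <<'E'
from h import *
ims={n:cv2.imread(f"pics/{n}0.png") for n in cams}
for n in cams: print(n,cams[n].C.round(3))
V={"large":((372,346,420,402),(439,257,470,289),bright,.031),
"amber":((197,164,225,204),(180,243,210,270),brown,.024),
"small":((209,203,235,233),(224,259,249,283),bright,.02),
"vred":((257,212,278,249),(274,244,292,264),bright,.013),
"vblue":((313,263,331,299),(350,247,368,264),bright,.013)}
for k,(a,b,f,r) in V.items():
    P,rad,cc=cyl(ims,{"scene":a,"top":b},f)
    # top height from scene: topmost pixel is far rim of top
    c=cc["scene"]; p=c[c[:,1].argmin()]; d=cams["scene"].rays(p)[0]; C=cams["scene"].C
    z=C[2]+d[2]*(np.linalg.norm(P-C[:2])+r*.8)/np.linalg.norm(d[:2])
    q=c[c[:,1].argmax()]; zb=cams["scene"].onz(q,0)[0][:2]; e=P-C[:2]; e/=np.linalg.norm(e)
    print(k,P.round(4),"radii",np.round(rad,4),"ztop",round(z,3),"base-front dist",np.round(np.linalg.norm(P-zb),3), "az",np.degrees(np.arctan2(P[1],P[0])).round(1),"rho",np.linalg.norm(P).round(3))
B={"vblk":((252,160,316,203),(198,175,258,218),.028),"bblk":((310,208,394,276),(296,180,366,225),.030),"lblk":((376,276,460,337),(398,194,446,242),.040)}
for k,(a,b,h) in B.items():
    cc=[contour(ims["scene"],a,white),contour(ims["top"],b,white)]
    o=lambda n,c,z:cv2.minAreaRect(cams[n].onz(c,z)[:,:2].astype(np.float32)*1000)
    zs=np.linspace(0,.06,61); g=[np.linalg.norm(np.subtract(o("scene",cc[0],z)[0],o("top",cc[1],z)[0])) for z in zs]
    print(k,"z best",zs[np.argmin(g)].round(3),"gap",min(g).round(1))
    for n,c in zip(("scene","top"),cc): print("  ",n,[np.round(v,1) for v in o(n,c,h)])
D=((272,246,318,280),(308,238,336,269))
E
python3 m.py
```

```text
scene [-0.05  -0.717  0.823]
top [0.296 0.018 1.265]
large [ 0.4241 -0.3406] radii [0.032  0.0317] ztop 0.057 base-front dist 0.035 az -38.8 rho 0.544
amber [0.4728 0.3567] radii [0.0364 0.0274] ztop 0.046 base-front dist 0.078 az 37.0 rho 0.592
small [0.4069 0.1934] radii [0.02   0.0174] ztop 0.062 base-front dist 0.002 az 25.4 rho 0.451
vred [0.4637 0.096 ] radii [0.0139 0.0129] ztop 0.061 base-front dist 0.014 az 11.7 rho 0.474
vblue [ 0.4605 -0.0937] radii [0.016  0.0122] ztop 0.059 base-front dist 0.028 az -11.5 rho 0.47
vblk z best 0.021 gap 1.2
   scene [array([610.4, 241.8]), array([ 56.8, 117.7]), np.float64(14.4)]
   top [array([615.4, 248.3]), array([ 57.8, 117.4]), np.float64(14.7)]
bblk z best 0.023 gap 2.7
   scene [array([597.5, -25.6]), array([151.3,  78.5]), np.float64(88.6)]
   top [array([603.5, -21.1]), array([151.1,  80.3]), np.float64(88.8)]
lblk z best 0.034 gap 3.2
   scene [array([ 560.6, -260.7]), array([93.8, 94.9]), np.float64(0.2)]
   top [array([ 566.3, -257.8]), array([95.9, 94.7]), np.float64(0.3)]
```

>>> arm_command:
  deltas:
    - [[1.56,-2.9,0,0,0,-3.44],[1.56,-2.9,0,0,0,-3.44],[1.56,-2.9,0,0,0,-3.44],[1.56,-2.9,0,0,0,-3.44],[1.56,-2.9,0,0,0,-3.44],[1.56,-2.9,0,0,0,-3.44],[1.56,-2.9,0,0,0,-3.44],[1.56,-2.9,0,0,0,-3.44]]
  gripper: 1

```text
t: 0.77
tool_pos: [0.3396, 0.3267, 0.2182]
orientation: [-1.294, -2.863, 0.001]
force: [0.3, 0.2, 0.2]
opening: 0.0934
gripper_force: 0.0
```

>>> arm_command:
  deltas:
    - [[1.56,-2.9,0,0,0,-3.44],[1.56,-2.9,0,0,0,-3.44],[1.56,-2.9,0,0,0,-3.44],[1.56,-2.9,0,0,0,-3.44],[1.56,-2.9,0,0,0,-3.44],[1.56,-2.9,0,0,0,-3.44],[1.56,-2.9,0,0,0,-3.44],[1.56,-2.9,0,0,0,-3.44],[0,0,0,0,0,0],[0,0,0,0,0,0]]

```text
t: 1.6
tool_pos: [0.4643, 0.095, 0.2181]
orientation: [-1.937, -2.472, 0.001]
force: [-0.3, 0.0, -0.2]
opening: 0.0927
gripper_force: 0.0
```

```bash
sed -i 's/^brown=.*/brown=lambda a:a[...,2]-a[...,0]>45/; s/^white=/nored=lambda a:(a.max(2)>95)\&(a[...,2]-a[...,0]<50)\nbb=lambda a:(a.max(2)>95)|(a[...,2]-a[...,0]>30)\nwhite=/' h.py
sed -i 's/(197,164,225,204)/(197,164,225,196)/; s/249,283),bright/249,283),bb/; s/(313,263,331,299),(350,247,368,264),bright/(314,263,331,299),(350,247,368,264),nored/' m.py; python3 m.py | grep -E "amber|small|vblue"
python3 -c "
from plant import monitor
s=monitor.read_state();print(s['t'],s['tool_pos'],s['orientation'],s['force'])"
```

```text
amber [0.4353 0.2849] radii [0.0233 0.0209] ztop 0.095 base-front dist 0.047 az 33.2 rho 0.52
small [0.4102 0.1989] radii [0.0207 0.0189] ztop 0.058 base-front dist 0.01 az 25.9 rho 0.456
vblue [ 0.4619 -0.0947] radii [0.0143 0.0124] ztop 0.059 base-front dist 0.015 az -11.6 rho 0.472
1.6 [0.46432128 0.09496478 0.21811983] [-1.93731052e+00 -2.47203965e+00  1.13333445e-03] [-0.29135297  0.02752449 -0.23054144]
```

>>> arm_command:
  deltas:
    - [[0,0,-2,0,0,0],[0,0,-2,0,0,0],[0,0,-2,0,0,0],[0,0,-2,0,0,0],[0,0,-2,0,0,0],[0,0,-2,0,0,0],[0,0,-2,0,0,0],[0,0,-2,0,0,0],[0,0,-2,0,0,0],[0,0,-1.5,0,0,0],[0,0,0,0,0,0]]

```text
t: 2.52
tool_pos: [0.4605, 0.0974, 0.0201]
orientation: [-1.928, -2.474, 0.007]
force: [-0.9, 0.4, -0.0]
opening: 0.0928
gripper_force: 0.0
```

>>> arm_command:
  deltas:
    - [[0,0,0,0,0,0],[0,0,0,0,0,0],[0,0,0,0,0,0],[0,0,0,0,0,0],[0,0,0,0,0,0],[0,0,0,0,0,0],[0,0,0,0,0,0],[0,0,0,0,0,0]]
  gripper: -1
  squeeze: 12

```text
t: 3.18
tool_pos: [0.4643, 0.0963, 0.0238]
orientation: [1.934, 2.475, 0.0]
force: [0.5, 0.8, -0.6]
opening: 0.0441
gripper_force: 0.0
```

```bash
python3 - <<'E'
from h import *
im=eyes.read_camera("scene"); cv2.imwrite("pics/s2.png",im)
s=monitor.read_state(); p=s['tool_pos']; print(s['t'],p,s['opening'],s['gripper_force'])
print(cams["scene"].proj(p),cams["scene"].proj([p[0],p[1],0]),cams["top"].proj([p[0],p[1],.062]))
x0,y0,x1,y1=217,180,317,255
cv2.imwrite("pics/s2c.png",cv2.resize(im[y0:y1,x0:x1],None,fx=8,fy=8,interpolation=cv2.INTER_CUBIC))
E
```

```text
3.2333 [0.46422758 0.09625608 0.02370984] 0.04018420791467272 0.0
[267.91968606 231.97581694] [268.39532452 240.22911307] [282.74646057 252.19676558]
```

View pics/s2c.png

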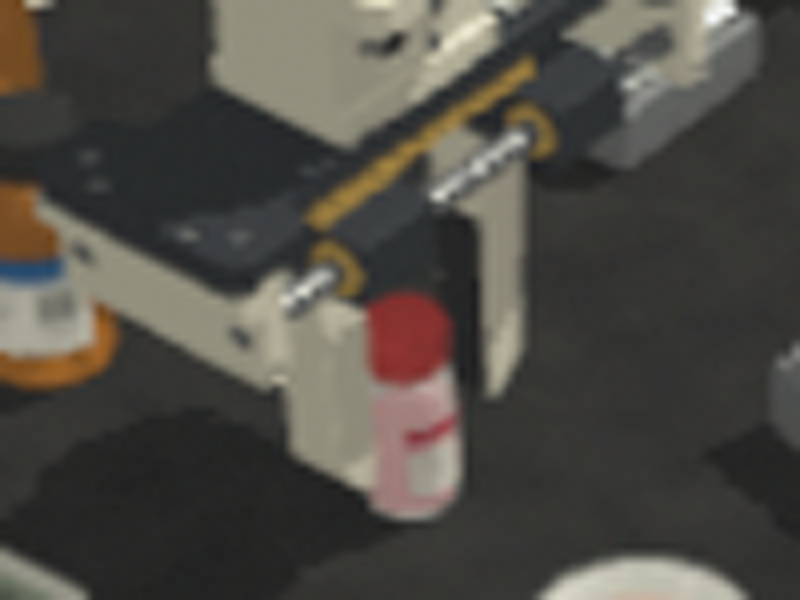

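The pink vial stands between the fingers, which are still closing. Its axis is at about column 269, against 268.4 projected from the TCP, so scene calibration agrees to about 1 mm here.

>>> arm_command:
  deltas:
    - [[0,0,0,0,0,0],[0,0,0,0,0,0],[0,0,0,0,0,0],[0,0,0,0,0,0],[0,0,0,0,0,0],[0,0,0,0,0,0]]

```text
t: 3.73
tool_pos: [0.4641, 0.0963, 0.0236]
orientation: [-1.934, -2.476, 0.0]
force: [-0.2, -0.1, 0.3]
opening: 0.0256
gripper_force: 12.0
```

```bash
cat > ps.py <<'E'
from h import *
import sys
P,L=ims,_=None,None
E
python3 - <<'E'
from h import *
im=eyes.read_camera("scene")
s=monitor.read_state(); p=s['tool_pos']; print(s['t'],p,s['opening'],s['gripper_force'])
f=lambda a:(a.max(2)>95)&((a[...,2]-a[...,0]>40))
c=contour(im,(257,212,278,250),f); 
x,y=c.max(0); print("scene mask",c.min(0),c.max(0),cams["scene"].proj([p[0],p[1],0]))
q=c[c[:,1].argmax()]; C=cams["scene"].C
a,w=azim(cams["scene"],c); e=p[:2]-C[:2]; print("az err mm",(a-np.arctan2(e[1],e[0]))*np.linalg.norm(e)*1000,"r",np.linalg.norm(e)*w)
X=cams["scene"].onz(q,0)[0][:2]; u=e/np.linalg.norm(e); print("radial: base front dist", (X-C[:2])@u+.013-np.linalg.norm(e))
E
```

```text
3.7833 [0.46417967 0.09631271 0.02360726] 0.025815259380699146 12.000051587820053
scene mask [265.125 216.125] [273.375 227.625] [268.36282942 240.22442326]
az err mm -4.043975215016907 r 0.008895736804799721
radial: base front dist 0.0567278024447031
```

>>> arm_command:
  deltas:
    - [[0,0,1,0,0,0],[0,0,2,0,0,0],[0,0,2,0,0,0],[0,0,2,0,0,0],[0,0,1,0,0,0],[1,1,0,0,0,0],[1.8,2.3,0,0,0,0],[1.8,2.3,0,0,0,0],[1.8,2.3,0,0,0,0],[1.8,2.3,0,0,0,0],[1.8,2.3,0,0,0,0],[1.8,2.3,0,0,0,0]]

```text
t: 4.78
tool_pos: [0.5828, 0.2455, 0.1035]
orientation: [-1.934, -2.476, 0.0]
force: [-0.5, 0.1, -0.1]
opening: 0.0254
gripper_force: 12.0
```

>>> arm_command:
  deltas:
    - [[1.3,2,0,0,0,0],[1,1,0,0,0,0],[0,0,-1.5,0,0,0],[0,0,-1.5,0,0,0],[0,0,0,0,0,0],[0,0,0,0,0,0],[0,0,0,0,0,0]]

```text
t: 5.37
tool_pos: [0.6047, 0.2738, 0.0735]
orientation: [-1.934, -2.475, 0.001]
force: [-0.6, 0.7, 0.3]
opening: 0.0257
gripper_force: 12.0
```

```bash
python3 - <<'E'
from h import *
im=eyes.read_camera("scene"); cv2.imwrite("pics/s3.png",im)
s=monitor.read_state(); p=s['tool_pos']; print(s['t'],p,s['orientation'],s['opening'],s['gripper_force'])
print("proj base",cams["scene"].proj([p[0],p[1],p[2]-.0237]), "front",cams["scene"].onz([[268.9,244.4]],0))
x0,y0,x1,y1=240,125,320,205
cv2.imwrite("pics/s3c.png",cv2.resize(im[y0:y1,x0:x1],None,fx=7,fy=7,interpolation=cv2.INTER_CUBIC))
E
```

```text
5.4167 [0.6052849  0.27398345 0.0742406 ] [1.93452028e+00 2.47502197e+00 5.05895832e-04] 0.02564613260048007 11.999948769807816
proj base [273.91516558 164.28951986] front [[0.45716559 0.08402185 0.        ]]
```

View pics/s3c.png

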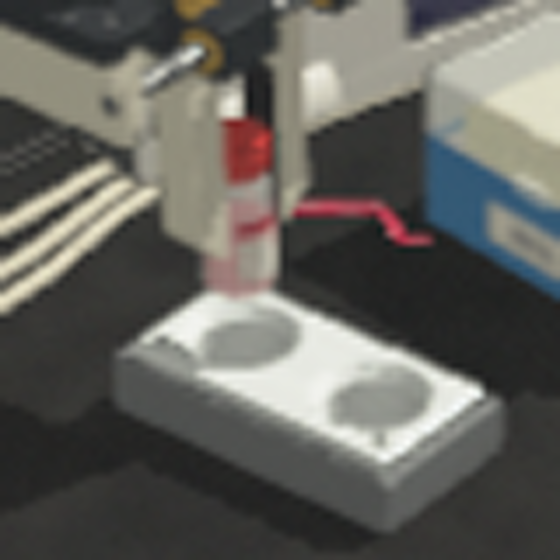

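The vial hangs upright above the block, its base front at about (274.3,167.1). The bore ellipse is centred near (276,173), so the vial is a few mm too far from the camera. I'll measure the bore mouths directly.

```bash
cat > bores.py <<'E'
from h import *
def bores(im,n,roi,z,th=185,amin=400):
    x0,y0,x1,y1=roi
    a=cv2.resize(im[y0:y1,x0:x1],None,fx=U,fy=U,interpolation=cv2.INTER_CUBIC)
    m=(a.min(2)>th).astype(np.uint8)
    cs,h=cv2.findContours(m,cv2.RETR_CCOMP,cv2.CHAIN_APPROX_NONE)
    out=[]
    for c,hh in zip(cs,h[0]):
        if hh[3]>=0 and cv2.contourArea(c)>amin:
            w=cams[n].onz((c.reshape(-1,2)+.5)/U-.5+[x0,y0],z)[:,:2]*1000
            (ce,ax,an)=cv2.fitEllipse(cv2.convexHull(w.astype(np.float32)))
            out.append((np.round(ce,1),np.round(ax,1)))
    return out
if __name__=="__main__":
    s3=cv2.imread("pics/s3.png"); s0=cv2.imread("pics/scene0.png"); t0=cv2.imread("pics/top0.png")
    for th in(150,185,205):
        print(th,"s3",bores(s3,"scene",(252,160,316,203),.028,th))
        print("s0 v",bores(s0,"scene",(252,160,316,203),.028,th)); print("t0 v",bores(t0,"top",(198,175,258,218),.028,th))
    for th in(185,):
        print("s0 b",bores(s0,"scene",(310,208,394,276),.03,th)); print("t0 b",bores(t0,"top",(296,180,366,225),.03,th))
        print("s0 l",bores(s0,"scene",(376,276,460,337),.04,th)); print("t0 l",bores(t0,"top",(398,194,446,242),.04,th))
E
python3 bores.py
```

```text
150 s3 [(array([619.3, 210.2]), array([29.4, 36.4])), (array([603.8, 267.4]), array([27.7, 37.8]))]
s0 v [(array([619.4, 210.1]), array([29.1, 36.3])), (array([604.3, 267.5]), array([27.8, 36.5]))]
t0 v [(array([611. , 276.7]), array([33. , 35.3])), (array([624.6, 218.9]), array([33.3, 36.9]))]
185 s3 [(array([617.2, 208.1]), array([34.5, 51.4]))]
s0 v [(array([617.2, 208.1]), array([34.5, 51.4])), (array([604.8, 268.4]), array([33.7, 43.4]))]
t0 v [(array([610.4, 276.5]), array([37.9, 41.7])), (array([625.3, 218.4]), array([38.3, 41.6]))]
205 s3 [(array([618. , 209.4]), array([37.5, 55.2]))]
s0 v [(array([618. , 209.4]), array([37.5, 55.2])), (array([604.9, 269. ]), array([36.6, 47.1]))]
t0 v [(array([624.6, 218.8]), array([42.4, 46.6]))]
s0 b [(array([598.5, -62.2]), array([56.1, 65. ])), (array([600.5,   9.6]), array([47.7, 56.4]))]
t0 b [(array([607.2,  16.4]), array([49.3, 54.5])), (array([605.3, -55.5]), array([58.5, 62.9]))]
s0 l [(array([ 561.8, -263.3]), array([71.2, 78.6]))]
t0 l [(array([ 569. , -257.8]), array([72.3, 77.2]))]
```

```bash
python3 - <<'E'
from h import *
S=cams["scene"]; s3=cv2.imread("pics/s3.png")
print("vertex z0",S.onz([[295.7,200.7]],0)[0])
# jacket outline (block vs mat): gray levels down a column through the block
s0=cv2.imread("pics/scene0.png"); s0g=s0.max(2)
for x in(270,275,280): print(x,[(y,int(s0g[y,x])) for y in range(176,198)])
f=lambda a:(a[...,2]-a[...,0]>25)&(a[...,2]>90)
c=contour(s3,(262,138,285,172),f); q=c[c[:,1].argmax()]
print(c.min(0),c.max(0),q,"base front onz",S.onz([q],.0505)[0])
for z in(.028,.022): print(z,S.proj([.6053,.274,z]))
# dish height-free check: dishes on both views, rim plane 15 mm
t0=cv2.imread("pics/top0.png")
for r1,r2 in(((280,246,316,276),(306,238,338,269)),((330,312,370,344),(386,250,416,282))):
    A=[contour(s0,r1,lambda a:a.max(2)>90),contour(t0,r2,lambda a:a.max(2)>90)]
    for n,cc in zip(("scene","top"),A):
        w=cams[n].onz(cc,.015)[:,:2]*1000; print(n,np.round(cv2.fitEllipse(w.astype(np.float32))[0],1),np.round(cv2.fitEllipse(w.astype(np.float32))[1],1))
E
```

```text
vertex z0 [0.59885368 0.17674996 0.        ]
270 [(176, 153), (177, 192), (178, 230), (179, 207), (180, 145), (181, 109), (182, 107), (183, 86), (184, 80), (185, 81), (186, 81), (187, 82), (188, 79), (189, 70), (190, 39), (191, 37), (192, 35), (193, 36), (194, 37), (195, 40), (196, 51), (197, 50)]
275 [(176, 146), (177, 176), (178, 233), (179, 232), (180, 232), (181, 221), (182, 153), (183, 127), (184, 96), (185, 89), (186, 81), (187, 80), (188, 82), (189, 82), (190, 81), (191, 76), (192, 52), (193, 39), (194, 38), (195, 36), (196, 38), (197, 36)]
280 [(176, 213), (177, 233), (178, 234), (179, 235), (180, 234), (181, 233), (182, 233), (183, 228), (184, 175), (185, 134), (186, 104), (187, 86), (188, 82), (189, 82), (190, 82), (191, 82), (192, 80), (193, 78), (194, 65), (195, 36), (196, 39), (197, 39)]
[269.125 153.125] [279.375 166.875] [272.625 166.875] base front onz [0.5962695  0.26654267 0.0505    ]
0.028 [274.25729503 171.97378779]
0.022 [274.34686417 173.99388269]
scene [461.1  -9.6] [64.1 84.4]
top [ 4.715e+02 -4.000e-01] [62.9 63. ]
scene [ 434.9 -212.7] [63.2 71.7]
top [ 441.5 -206.3] [62.8 63.3]
```

Both views and the block's base edge agree on a block centre near (0.615, 0.2475), so the +30 bore is at about (0.6075, 0.2765). I'll shift there and lower slowly.

>>> arm_command:
  deltas:
    - [[0.22,0.25,0,0,0,0],[0,0,-0.5,0,0,0],[0,0,-0.5,0,0,0],[0,0,-0.5,0,0,0],[0,0,-0.5,0,0,0],[0,0,-0.4,0,0,0],[0,0,0,0,0,0],[0,0,0,0,0,0]]

```text
t: 6.08
tool_pos: [0.6069, 0.2767, 0.0489]
orientation: [-1.934, -2.475, 0.002]
force: [0.4, -0.1, 0.1]
opening: 0.0259
gripper_force: 12.0
```

>>> arm_command:
  deltas:
    - [[0,0,-0.3,0,0,0],[0,0,-0.3,0,0,0],[0,0,-0.3,0,0,0],[0,0,-0.3,0,0,0],[0,0,-0.3,0,0,0],[0,0,0,0,0,0],[0,0,0,0,0,0]]

```text
t: 6.67
tool_pos: [0.6071, 0.2767, 0.0342]
orientation: [-1.934, -2.475, 0.001]
force: [0.1, -0.0, 0.1]
opening: 0.0258
gripper_force: 12.0
```

>>> arm_command:
  deltas:
    - [[0,0,-0.25,0,0,0],[0,0,-0.1,0,0,0],[0,0,0,0,0,0],[0,0,0,0,0,0]]

```text
t: 7.0
tool_pos: [0.6077, 0.2769, 0.0316]
orientation: [1.934, 2.475, 0.001]
force: [-0.6, -0.6, 2.6]
opening: 0.0257
gripper_force: 12.0
```

```bash
python3 - <<'E'
from h import *
im=eyes.read_camera("scene"); cv2.imwrite("pics/s4.png",im)
s=monitor.read_state(); p=s['tool_pos']; print(s['t'],p,s['force'],s['opening'],s['gripper_force'])
x0,y0,x1,y1=240,125,320,205
cv2.imwrite("pics/s4c.png",cv2.resize(im[y0:y1,x0:x1],None,fx=7,fy=7,interpolation=cv2.INTER_CUBIC))
E
```

```text
7.05 [0.60769839 0.27690802 0.03158656] [-0.70775904 -0.87853764  3.76438481] 0.02595655462575542 12.000463753938675
```

View pics/s4c.png

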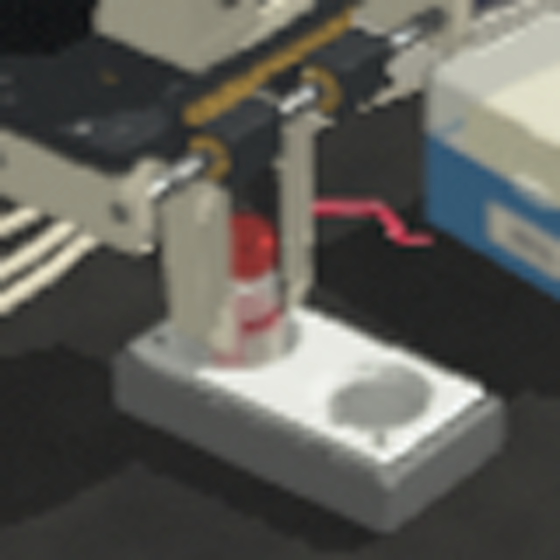

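The vial is in the left bore with its base at z = 8 mm, seated at 2.6–3.8 N, so the heights match the text. I'll release it and go for the blue-capped vial.

>>> arm_command:
  deltas:
    - [[0,0,0.1,0,0,0],[0,0,0,0,0,0],[0,0,0,0,0,0],[0,0,0,0,0,0],[0,0,0,0,0,0],[0,0,0,0,0,0],[0,0,1,0,0,0],[0,0,2,0,0,0],[0,0,2.5,0,0,0],[0,0,2.5,0,0,0],[0,0,2,0,0,0]]
  gripper: 0.075

```text
t: 7.97
tool_pos: [0.608, 0.277, 0.1352]
orientation: [1.933, 2.475, 0.003]
force: [0.7, -0.4, 0.7]
opening: 0.0502
gripper_force: 0.0
```

>>> arm_command:
  deltas:
    - [[-1.22,-3.1,0,0,0,-1.17],[-1.22,-3.1,0,0,0,-1.17],[-1.22,-3.1,0,0,0,-1.17],[-1.22,-3.1,0,0,0,-1.17],[-1.22,-3.1,0,0,0,-1.17],[-1.22,-3.1,0,0,0,-1.17],[-1.22,-3.1,0,0,0,-1.17],[-1.22,-3.1,0,0,0,-1.17],[-1.22,-3.1,0,0,0,-1.17],[-1.22,-3.1,0,0,0,-1.17],[-1.22,-3.1,0,0,0,-1.17],[-1.22,-3.1,0,0,0,-1.17]]

```text
t: 8.97
tool_pos: [0.4605, -0.0966, 0.1332]
orientation: [2.222, 2.219, 0.001]
force: [1.3, -0.2, 0.2]
opening: 0.05
gripper_force: 0.0
```

```bash
python3 - <<'E'
from h import *
ims={n:eyes.read_camera(n) for n in cams}
for n in ims: cv2.imwrite(f"pics/{n}5.png",ims[n])
s=monitor.read_state(); print(s['t'],s['tool_pos'],s['orientation'],s['opening'])
T=cams["top"]
for k,p in dict(vb=(360.75,255),r1=(348.75,280.75),r2=(372.5,278.75),bl=(378,238)).items(): print(k,T.onz([p],.062)[0])
t0=cv2.imread("pics/top0.png"); t5=ims["top"]
print("top vial moved to", T.onz([[0,0]],.07)[0]*0)
red=lambda a:(a[...,2]-a[...,0]>50)
for n,r in(("scene",(262,138,285,185)),("top",(205,175,230,210))):
    try:
        c=contour(ims[n],r,red); w=cams[n].onz(c,.07); print(n,c.min(0),c.max(0),w[:,:2].mean(0))
    except Exception as e: print(n,e)
E
```

```text
9.0667 [ 0.45989367 -0.09897338  0.13314659] [ 2.22653863e+00  2.21374625e+00 -1.19661025e-03] 0.05008417096999485
vb [ 0.46126295 -0.09709158  0.062     ]
r1 [ 0.39680594 -0.06792593  0.062     ]
r2 [ 0.40290108 -0.1263743   0.062     ]
bl [ 0.50494802 -0.13993565  0.062     ]
top vial moved to [0. 0. 0.]
scene [268.625 154.875] [279.125 164.625] [0.6005294 0.2663486]
top [206.875 188.375] [217.125 198.375] [0.60789303 0.27687524]
```

>>> arm_command:
  deltas:
    - [[0,0,0,0,0,0],[0,0,0,0,0,0],[0,0,-2,0,0,0],[0,0,-2,0,0,0],[0,0,-0.5,0,0,0],[0,0,0,0,0,0],[0,0,0,0,0,0]]

```text
t: 9.65
tool_pos: [0.4612, -0.0943, 0.0875]
orientation: [-2.22, -2.222, 0.0]
force: [0.1, -0.3, -0.2]
opening: 0.0503
gripper_force: 0.0
```

>>> arm_command:
  deltas:
    - [[0,-0.15,0,0,0,0],[0,0,-1.5,0,0,0],[0,0,-1.5,0,0,0],[0,0,-1.5,0,0,0],[0,0,-1.5,0,0,0],[0,0,-0.4,0,0,0],[0,0,0,0,0,0],[0,0,0,0,0,0]]

```text
t: 10.32
tool_pos: [0.4617, -0.0969, 0.0242]
orientation: [2.221, 2.22, 0.001]
force: [-0.0, -0.1, 0.4]
opening: 0.0502
gripper_force: 0.0
```

>>> arm_command:
  deltas:
    - [[0,0,0,0,0,0],[0,0,0,0,0,0],[0,0,0,0,0,0],[0,0,0,0,0,0],[0,0,0,0,0,0],[0,0,0,0,0,0],[0,0,0,0,0,0]]
  gripper: -1
  squeeze: 12

```text
t: 10.9
tool_pos: [0.4614, -0.0968, 0.0237]
orientation: [2.222, 2.22, 0.001]
force: [-0.5, 1.2, 4.3]
opening: 0.0254
gripper_force: 12.0
```

>>> arm_command:
  deltas:
    - [[0,0,1,0,0,0],[0,0,2,0,0,0],[0,0,2,0,0,0],[0,0,2,0,0,0],[0,0,1.5,0,0,0]]

```text
t: 11.32
tool_pos: [0.4613, -0.0968, 0.1103]
orientation: [2.222, 2.22, 0.001]
force: [-0.2, -0.3, 0.1]
opening: 0.026
gripper_force: 12.0
```

>>> arm_command:
  deltas:
    - [[0.85,1.6,0,0,0,1.2],[1.4,2.75,0,0,0,1.2],[1.4,2.75,0,0,0,1.2],[1.4,2.75,0,0,0,1.2],[1.4,2.75,0,0,0,1.2],[1.4,2.75,0,0,0,1.2],[1.4,2.75,0,0,0,1.2],[1.4,2.75,0,0,0,1.2],[1.4,2.75,0,0,0,1.2],[1.4,2.75,0,0,0,1.2],[1.4,2.75,0,0,0,1.2],[1.3,2.5,0,0,0,1.2]]

```text
t: 12.32
tool_pos: [0.6227, 0.2211, 0.1084]
orientation: [-1.924, -2.483, 0.0]
force: [0.1, 0.2, 0.3]
opening: 0.0259
gripper_force: 12.0
```

>>> arm_command:
  deltas:
    - [[0,0,0,0,0,0],[0,0,0,0,0,0],[0,0,0,0,0,0],[0,0,0,0,0,0]]

```text
t: 12.65
tool_pos: [0.6221, 0.2184, 0.1082]
orientation: [-1.927, -2.481, 0.001]
force: [-0.3, 0.5, 0.3]
opening: 0.0258
gripper_force: 12.0
```

```bash
python3 - <<'E'
from h import *
im=eyes.read_camera("scene"); s=monitor.read_state(); p=s['tool_pos']; print(s['t'],p,s['orientation'],s['opening'],s['force'])
S=cams["scene"]; b=p-[0,0,.0237]; px=S.proj(b); print("base px",px)
x0,y0=int(px[0])-40,int(px[1])-45
cv2.imwrite("pics/s6c.png",cv2.resize(im[y0:y0+80,x0:x0+80],None,fx=7,fy=7,interpolation=cv2.INTER_CUBIC))
E
```

```text
12.7 [0.6221801  0.21822429 0.10828319] [-1.92776978e+00 -2.48049830e+00  7.16484931e-04] 0.02595192503775365 [-0.05463077 -0.13799231 -0.89595502]
base px [292.72843785 160.08142454]
```

View pics/s6c.png

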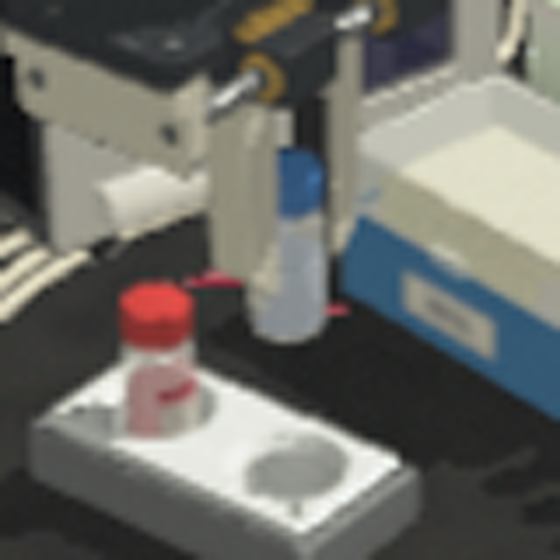

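The pink vial stands upright in its bore and the blue one is held straight at about (293,163). Lowering it into the second bore.

>>> arm_command:
  deltas:
    - [[0.1,0.15,-0.5,0,0,0],[0,0,-1.5,0,0,0],[0,0,-1.5,0,0,0],[0,0,-1,0,0,0],[0,0,-0.5,0,0,0],[0,0,-0.5,0,0,0],[0,0,-0.5,0,0,0],[0,0,-0.5,0,0,0],[0,0,-0.5,0,0,0],[0,0,0,0,0,0],[0,0,0,0,0,0]]

```text
t: 13.62
tool_pos: [0.6234, 0.2209, 0.0379]
orientation: [-1.926, -2.482, 0.0]
force: [-0.3, -0.4, -0.5]
opening: 0.0259
gripper_force: 12.0
```

>>> arm_command:
  deltas:
    - [[0,0,-0.3,0,0,0],[0,0,-0.3,0,0,0],[0,0,-0.1,0,0,0],[0,0,0,0,0,0],[0,0,0,0,0,0]]

```text
t: 14.03
tool_pos: [0.6238, 0.2207, 0.0316]
orientation: [1.926, 2.481, 0.0]
force: [-2.8, -3.5, 3.9]
opening: 0.0259
gripper_force: 12.0
```

>>> arm_command:
  deltas:
    - [[-0.1,-0.12,0.1,0,0,0],[0,0,0,0,0,0],[0,0,0,0,0,0],[0,0,0,0,0,0],[0,0,0,0,0,0],[0,0,0,0,0,0],[0,0,1,0,0,0],[0,0,2,0,0,0],[0,0,2.5,0,0,0],[0,0,2.5,0,0,0],[0,0,2.5,0,0,0]]
  gripper: 0.2

```text
t: 14.95
tool_pos: [0.6224, 0.2196, 0.139]
orientation: [1.926, 2.482, 0.0]
force: [0.3, -0.3, 0.7]
opening: 0.0557
gripper_force: 0.0
```

```bash
cat > loc.py <<'E'
from h import *
ims={n:cv2.imread(f"pics/{n}0.png") for n in cams}
R={"large":(.031,(372,346,420,402),(439,257,470,289)),"amber":(.024,(197,162,226,203),(178,241,210,270)),"small":(.02,(209,203,235,233),(224,259,249,283)),"vred":(.013,(257,212,278,249),(274,244,292,264))}
for k,(r,a,b) in R.items():
  for n,roi in(("scene",a),("top",b)):
    for th in (25,35,50) if k in("amber","small") else (90,):
        f=(lambda a:(a[...,2]-a[...,0]>th)|((k=="small")&(a.max(2)>100))) if k in("amber","small") else (lambda a:a.max(2)>90)
        c=contour(ims[n],roi,f); C=cams[n].C[:2]; az,w=azim(cams[n],c); u=np.array([np.cos(az),np.sin(az)])
        rad=(cams[n].onz(c,0)[:,:2]-C)@u; d=rad.min()+r
        print(k,n,th,"centre",np.round(C+u*d,4),"r",round(d*np.sin(w),4),"px",c.min(0),c.max(0))
E
python3 loc.py; python3 - <<'E'
import cv2,numpy as np
a=cv2.imread("pics/top0.png")[238:286,176:252]; b=cv2.imread("pics/scene0.png")[155:235,192:240]
A=cv2.resize(a,None,fx=6,fy=6,interpolation=cv2.INTER_NEAREST);B=cv2.resize(b,None,fx=6,fy=6,interpolation=cv2.INTER_NEAREST)
o=np.zeros((480,456+288,3),np.uint8);o[:288,:456]=A;o[:480,456:]=B;cv2.imwrite("pics/amb.png",o)
E
```

```text
large scene 90 centre [ 0.421 -0.343] r 0.0318 px [374.875 345.625] [417.875 398.375]
large top 90 centre [ 0.4248 -0.3423] r 0.032 px [440.875 257.875] [469.375 286.125]
amber scene 25 centre [0.4498 0.31  ] r 0.0376 px [196.625 162.625] [225.375 202.375]
amber scene 35 centre [0.4482 0.3113] r 0.0244 px [198.875 165.125] [221.625 202.375]
amber scene 50 centre [0.4518 0.3189] r 0.0239 px [199.125 165.375] [221.125 200.625]
amber top 25 centre [0.4544 0.3215] r 0.0248 px [180.875 243.875] [206.375 266.625]
amber top 35 centre [0.4547 0.3219] r 0.0244 px [181.375 243.875] [206.125 266.375]
amber top 50 centre [0.4552 0.3227] r 0.0235 px [182.375 244.125] [205.875 266.125]
small scene 25 centre [0.4159 0.21  ] r 0.021 px [211.125 202.625] [231.625 228.375]
small scene 35 centre [0.4161 0.2107] r 0.0206 px [211.375 202.625] [231.375 228.125]
small scene 50 centre [0.4161 0.2115] r 0.0203 px [211.625 202.625] [231.125 227.875]
small top 25 centre [0.4229 0.2188] r 0.0213 px [227.125 261.875] [245.375 278.625]
small top 35 centre [0.4231 0.2191] r 0.0208 px [227.625 262.125] [245.125 278.625]
small top 50 centre [0.4233 0.2192] r 0.0201 px [228.375 262.375] [244.875 278.625]
vred scene 90 centre [0.4631 0.0954] r 0.0142 px [260.625 215.625] [274.375 244.375]
vred top 90 centre [0.466  0.0971] r 0.0133 px [277.375 246.875] [288.375 259.875]
```

View pics/amb.png

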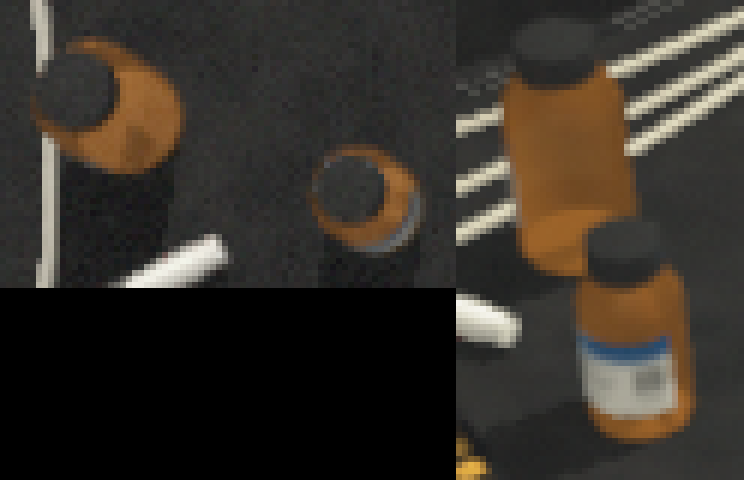

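The top picture puts the cap tops at (188.8,253.3) for the amber bottle and (234.5,269.2) for the small one. The scene picture puts them at (208.3,161.2) and (219.7,193.8). I'll cast these and triangulate.

```bash
python3 - <<'E'
from h import *
T,S=cams["top"],cams["scene"]
for k,pt,ps,h in(("small",(234.5,269.2),(219.7,193.8),.082),("amber",(188.8,253.3),(208.3,161.2),.098),("vred",(283.25,252.5),(267.4,217.8),.062)):
    a,b=T.rays(pt)[0],S.rays(ps)[0]
    A=np.c_[a,-b]; s=np.linalg.lstsq(A,S.C-T.C,rcond=None)[0]
    print(k,"top",T.onz(pt,h)[0][:2].round(4),"scene",S.onz(ps,h)[0][:2].round(4),"tri",((T.C+s[0]*a+S.C+s[1]*b)/2).round(4))
E
```

```text
small top [0.4175 0.2101] scene [0.4168 0.209 ] tri [0.4175 0.2103 0.0809]
amber top [0.4518 0.3183] scene [0.4517 0.3156] tri [0.4525 0.3186 0.0961]
vred top [0.4635 0.095 ] scene [0.4655 0.0971] tri [0.4635 0.0947 0.0644]
```

>>> arm_command:
  deltas:
    - [[-1.5,-0.11,0,0,0,-1.8],[-2.7,-0.11,0,0,0,-1.8],[-2.7,-0.11,0,0,0,-1.8],[-2.7,-0.11,0,0,0,-1.8],[-2.7,-0.11,0,0,0,-1.8],[-2.7,-0.11,0,0,0,-1.8],[-2.7,-0.11,0,0,0,-1.8],[-1.8,-0.11,0,0,0,-1.8],[-1,0,0,0,0,0],[0,0,0,0,0,0],[0,0,0,0,0,0],[0,0,0,0,0,0]]
  gripper: 0.5

```text
t: 15.95
tool_pos: [0.4184, 0.211, 0.1379]
orientation: [2.221, 2.22, 0.002]
force: [0.1, -0.9, 0.2]
opening: 0.0696
gripper_force: 0.0
```

>>> arm_command:
  deltas:
    - [[-0.1,-0.05,-1.5,0,0,0],[0,0,-2,0,0,0],[0,0,-2,0,0,0],[0,0,-2,0,0,0],[0,0,-2,0,0,0],[0,0,-1,0,0,0],[0,0,-0.4,0,0,0],[0,0,0,0,0,0]]

```text
t: 16.62
tool_pos: [0.4162, 0.21, 0.0274]
orientation: [-2.222, -2.22, 0.003]
force: [-0.6, -0.2, -0.5]
opening: 0.0699
gripper_force: 0.0
```

>>> arm_command:
  deltas:
    - [[0,0,0,0,0,0],[0,0,0,0,0,0],[0,0,0,0,0,0],[0,0,0,0,0,0],[0,0,0,0,0,0],[0,0,0,0,0,0],[0,0,0,0,0,0],[0,0,0,0,0,0]]
  gripper: -1
  squeeze: 18

```text
t: 17.28
tool_pos: [0.4169, 0.2105, 0.0288]
orientation: [2.222, 2.22, 0.001]
force: [-0.6, -0.6, 5.0]
opening: 0.0399
gripper_force: 18.0
```

>>> arm_command:
  deltas:
    - [[0,0,1,0,0,0],[0,0,2,0,0,0],[0,0,2,0,0,0],[0,0,1.5,0,0,0],[0,0,1,0,0,0],[1,-1,0,0,0,0],[2,-2.1,0,0,0,0],[2.5,-2.6,0,0,0,0],[2.5,-2.6,0,0,0,0],[2.5,-2.6,0,0,0,0],[2.5,-2.6,0,0,0,0]]

```text
t: 18.2
tool_pos: [0.5471, 0.0739, 0.103]
orientation: [-2.222, -2.221, 0.001]
force: [0.0, 0.1, -0.8]
opening: 0.0399
gripper_force: 18.0
```

>>> arm_command:
  deltas:
    - [[2.5,-2.6,0,0,0,-1.3],[2,-2,0,0,0,0],[1.25,-1.26,0,0,0,0],[0,0,-1,0,0,0],[0,0,-1,0,0,0],[0,0,0,0,0,0],[0,0,0,0,0,0],[0,0,0,0,0,0]]

```text
t: 18.87
tool_pos: [0.603, 0.0177, 0.0828]
orientation: [-2.245, -2.196, 0.001]
force: [-0.1, -1.0, -0.3]
opening: 0.0402
gripper_force: 18.0
```

```bash
python3 - <<'E'
from h import *
im=eyes.read_camera("scene"); s=monitor.read_state(); p=s['tool_pos']; print(s['t'],p,s['orientation'],s['opening'],s['force'])
S=cams["scene"]; b=p-[0,0,.0288]; print("base px",S.proj(b))
px=S.proj(b); roi=(int(px[0])-18,int(px[1])-12,int(px[0])+18,int(px[1])+14)
c=contour(im,roi,lambda a:(a[...,2]-a[...,0]>40))
q=c[c[:,1].argmax()]; az,w=azim(S,c); C=S.C[:2]; u=np.array([np.cos(az),np.sin(az)]); e=b[:2]-C
print(q,"front dist (expect .020)",np.linalg.norm(e)-((S.onz([q],b[2])[0][:2]-C)@u),"lat mm",1000*np.linalg.norm(e)*(az-np.arctan2(e[1],e[0])),"r",np.linalg.norm(e)*w)
cv2.imwrite("pics/s7.png",im)
E
```

```text
18.9167 [0.60355288 0.01761122 0.08331845] [-2.24583206e+00 -2.19656199e+00  3.23651787e-05] 0.04000760005760183 [ 0.55224707  0.27999203 -0.93641992]
base px [340.65924421 214.59830233]
[339.375 220.625] front dist (expect .020) 0.021199327249507238 lat mm 0.7814143484243681 r 0.020009420721154452
```

>>> arm_command:
  deltas:
    - [[0.1,-0.05,0,0,0,0],[0,0,-1,0,0,0],[0,0,-0.5,0,0,0],[0,0,-0.5,0,0,0],[0,0,-0.5,0,0,0],[0,0,-0.5,0,0,0],[0,0,-0.5,0,0,0],[0,0,-0.5,0,0,0],[0,0,-0.3,0,0,0],[0,0,0,0,0,0],[0,0,0,0,0,0]]

```text
t: 19.83
tool_pos: [0.6049, 0.0162, 0.0399]
orientation: [-2.247, -2.195, 0.0]
force: [0.4, 0.1, -1.1]
opening: 0.04
gripper_force: 18.0
```

>>> arm_command:
  deltas:
    - [[0,0,-0.3,0,0,0],[0,0,-0.15,0,0,0],[0,0,0,0,0,0],[0,0,0,0,0,0]]

```text
t: 20.17
tool_pos: [0.6051, 0.016, 0.0367]
orientation: [2.247, 2.195, -0.0]
force: [-6.9, -1.1, 7.5]
opening: 0.0399
gripper_force: 18.0
```

>>> arm_command:
  deltas:
    - [[-0.1,0,0.15,0,0,0],[0,0,0,0,0,0],[0,0,0,0,0,0],[0,0,0,0,0,0],[0,0,0,0,0,0],[0,0,0,0,0,0],[0,0,1,0,0,0],[0,0,2,0,0,0],[0,0,2.5,0,0,0],[0,0,2.5,0,0,0],[0,0,2,0,0,0]]
  gripper: 0.6

```text
t: 21.08
tool_pos: [0.6046, 0.0162, 0.14]
orientation: [2.246, 2.194, 0.002]
force: [0.7, -0.5, -0.0]
opening: 0.0745
gripper_force: 0.0
```

>>> arm_command:
  deltas:
    - [[-0.7,1.4,0,0,0,0],[-1.45,2.9,0,0,0,0],[-1.45,2.9,0,0,0,0],[-1.45,2.9,0,0,0,0],[-1.45,2.9,0,0,0,0],[-1.45,2.9,0,0,0,0],[-1.45,2.9,0,0,0,0],[-1.45,2.9,0,0,0,0],[-1.45,2.9,0,0,0,0],[-1.45,2.9,0,0,0,0],[-1.4,2.75,0,0,0,0]]

```text
t: 22.0
tool_pos: [0.4508, 0.3204, 0.137]
orientation: [-2.247, -2.195, 0.0]
force: [0.8, 0.5, -0.7]
opening: 0.0744
gripper_force: 0.0
```

>>> arm_command:
  deltas:
    - [[0,0,0,0,0,0],[0,0,0,0,0,0],[0,0,0,0,0,0]]

```text
t: 22.25
tool_pos: [0.4522, 0.3186, 0.1369]
orientation: [2.246, 2.196, -0.001]
force: [0.3, 0.3, 0.7]
opening: 0.0743
gripper_force: 0.0
```

>>> arm_command:
  deltas:
    - [[0,0,-1.5,0,0,0],[0,0,-2,0,0,0],[0,0,-2,0,0,0],[0,0,-2,0,0,0],[0,0,-2,0,0,0],[0,0,-1,0,0,0],[0,0,0,0,0,0]]

```text
t: 22.83
tool_pos: [0.451, 0.3164, 0.0292]
orientation: [-2.248, -2.193, 0.008]
force: [-1.0, -0.8, 0.5]
opening: 0.0742
gripper_force: 0.0
```

>>> arm_command:
  deltas:
    - [[0,0,0,0,0,0],[0,0,0,0,0,0],[0,0,0,0,0,0],[0,0,0,0,0,0],[0,0,0,0,0,0],[0,0,0,0,0,0],[0,0,0,0,0,0],[0,0,0,0,0,0]]
  gripper: -1
  squeeze: 22

```text
t: 23.5
tool_pos: [0.4533, 0.3192, 0.0334]
orientation: [2.247, 2.195, 0.003]
force: [-0.0, -0.8, 6.5]
opening: 0.0477
gripper_force: 22.0
```

>>> arm_command:
  deltas:
    - [[0,0,1,0,0,0],[0,0,2,0,0,0],[0,0,2.5,0,0,0],[0,0,2.5,0,0,0],[0,0,2.5,0,0,0],[0,0,1.5,0,0,0],[0.5,-1.5,0,0,0,0],[1,-2.5,0,0,0,0],[1.15,-2.9,0,0,0,0],[1.15,-2.9,0,0,0,0],[1.15,-2.9,0,0,0,0],[1.15,-2.9,0,0,0,0]]

```text
t: 24.5
tool_pos: [0.5135, 0.1614, 0.1526]
orientation: [-2.247, -2.196, -0.0]
force: [0.0, 0.6, -1.4]
opening: 0.0476
gripper_force: 22.0
```

>>> arm_command:
  deltas:
    - [[1.15,-2.9,0,0,0,0],[1.15,-2.9,0,0,0,0],[1.15,-2.9,0,0,0,0],[1.15,-2.9,0,0,0,0],[1.15,-2.9,0,0,0,0],[1.15,-2.9,0,0,0,0],[1.15,-2.5,0,0,0,0],[1,-1.95,0,0,0,0],[0.95,0,0,0,0,0],[0,0,0,0,0,0],[0,0,0,0,0,0],[0,0,0,0,0,0]]

```text
t: 25.5
tool_pos: [0.6129, -0.0551, 0.152]
orientation: [-2.246, -2.196, 0.001]
force: [-0.9, 0.5, -1.3]
opening: 0.0474
gripper_force: 22.0
```

```bash
cat > held.py <<'E'
from h import *
import sys
dz,r=float(sys.argv[1]),float(sys.argv[2]); name=sys.argv[3]
im=eyes.read_camera("scene"); s=monitor.read_state(); p=s['tool_pos']; print(s['t'],p,s['orientation'],s['opening'],s['force'])
S=cams["scene"]; b=p-[0,0,dz]; px=S.proj(b); W=int(r*700)+5
roi=(int(px[0])-W,int(px[1])-12,int(px[0])+W,int(px[1])+int(r*300)+9)
f=(lambda a:a.max(2)>110) if name=="white" else (lambda a:(a[...,2]-a[...,0]>40))
c=contour(im,roi,f)
q=c[c[:,1].argmax()]; az,w=azim(S,c); C=S.C[:2]; u=np.array([np.cos(az),np.sin(az)]); e=b[:2]-C
print("front dist",np.linalg.norm(e)-((S.onz([q],b[2])[0][:2]-C)@u),"lat mm",1000*np.linalg.norm(e)*(az-np.arctan2(e[1],e[0])),"r",np.linalg.norm(e)*w)
E
python3 held.py .0325 .024 brown
```

```text
25.55 [ 0.61290486 -0.05492901  0.1521456 ] [-2.24572503e+00 -2.19611748e+00  4.05365983e-04] 0.04770859203981729 [ 0.46338801 -0.97576268 -1.40245995]
front dist 0.025346143512661845 lat mm -7.141564540895223 r 0.03201360634983573
```

>>> arm_command:
  deltas:
    - [[-0.5,0,0,0,0,0],[-0.5,0,-1,0,0,0],[0,0,-2,0,0,0],[0,0,-2,0,0,0],[0,0,-2,0,0,0],[0,0,-1,0,0,0],[0,0,0,0,0,0],[0,0,0,0,0,0],[0,0,0,0,0,0]]

```text
t: 26.3
tool_pos: [0.6042, -0.0558, 0.0735]
orientation: [2.246, 2.195, 0.002]
force: [0.8, -0.0, -1.1]
opening: 0.0474
gripper_force: 22.0
```

```bash
python3 held.py .0325 .024 brown
```

```text
26.35 [ 0.60458388 -0.05592257  0.07383362] [2.24564885 2.19398739 0.00232423] 0.04783242748441253 [-0.5102631   0.45838104 -1.36363612]
front dist 0.02546884271996186 lat mm 0.7460537869514865 r 0.023771638724982905
```

>>> arm_command:
  deltas:
    - [[-0.05,0.05,-0.5,0,0,0],[0,0,-0.5,0,0,0],[0,0,-0.5,0,0,0],[0,0,-0.5,0,0,0],[0,0,-0.5,0,0,0],[0,0,-0.4,0,0,0],[0,0,0,0,0,0],[0,0,0,0,0,0]]

```text
t: 27.02
tool_pos: [0.6028, -0.0553, 0.0427]
orientation: [-2.247, -2.195, 0.001]
force: [-0.2, 0.5, -1.0]
opening: 0.0477
gripper_force: 22.0
```

>>> arm_command:
  deltas:
    - [[0,0,-0.3,0,0,0],[0,0,-0.15,0,0,0],[0,0,0,0,0,0],[0,0,0,0,0,0]]

```text
t: 27.35
tool_pos: [0.6034, -0.0556, 0.0411]
orientation: [2.247, 2.195, 0.0]
force: [-9.7, -0.4, 16.0]
opening: 0.0479
gripper_force: 22.0
```

>>> arm_command:
  deltas:
    - [[-0.05,0,0.2,0,0,0],[0,0,0,0,0,0],[0,0,0,0,0,0],[0,0,0,0,0,0],[0,0,0,0,0,0],[0,0,1,0,0,0],[0,0,2,0,0,0],[0,0,2.5,0,0,0],[0,0,2.5,0,0,0],[0,0,2.5,0,0,0],[0,0,2.5,0,0,0]]
  gripper: 1

```text
t: 28.27
tool_pos: [0.6024, -0.0552, 0.1725]
orientation: [2.247, 2.195, 0.0]
force: [0.4, -0.7, -0.5]
opening: 0.093
gripper_force: 0.0
```

>>> arm_command:
  deltas:
    - [[-0.6,-0.8,0,0,0,-6.8],[-1.1,-1.8,0,0,0,-6.8],[-1.5,-2.4,0,0,0,-6.8],[-1.5,-2.4,0,0,0,-6.8],[-1.5,-2.4,0,0,0,-6.8],[-1.5,-2.4,0,0,0,-6.8],[-1.5,-2.4,0,0,0,-6.8],[-1.5,-2.4,0,0,0,-6.8],[-1.5,-2.4,0,0,0,-6.8],[-1.5,-2.4,0,0,0,-6.8],[-1.5,-2.4,0,0,0,-6.8],[-1.5,-2.4,0,0,0,-6.8]]

```text
t: 29.27
tool_pos: [0.4347, -0.3224, 0.1715]
orientation: [3.136, 0.184, 0.001]
force: [1.1, -0.0, 0.3]
opening: 0.0925
gripper_force: 0.0
```

>>> arm_command:
  deltas:
    - [[-0.8,-1.4,0,0,0,-6.8],[0,0,0,0,0,0],[0,0,0,0,0,0],[0,0,0,0,0,0]]

```text
t: 29.6
tool_pos: [0.4279, -0.3348, 0.171]
orientation: [-3.141, -0.011, -0.001]
force: [-0.9, 0.1, -0.8]
opening: 0.0928
gripper_force: 0.0
```

```bash
python3 - <<'E'
from h import *
T,S=cams["top"],cams["scene"]
print(monitor.read_state()["tool_pos"],monitor.read_state()["orientation"],monitor.read_state()["q"].round(2))
ims={n:cv2.imread(f"pics/{n}0.png") for n in cams}
blue=lambda a:(a[...,0]-a[...,2]>70)
for n,r in(("top",(455,257,478,284)),("scene",(385,322,416,356))):
    c=contour(ims[n],r,blue); print(n,c.min(0),c.max(0),cv2.fitEllipse(cv2.convexHull(c.astype(np.float32)))[0], cams[n].onz([c.mean(0)],.128)[0], cams[n].onz([c.mean(0)],.118)[0])
b=eyes.read_camera("scene"); cv2.imwrite("pics/s8.png",cv2.resize(b[140:440,180:480],None,fx=2,fy=2,interpolation=cv2.INTER_CUBIC))
E
```

```text
[ 0.42785781 -0.33481905  0.17101173] [-3.14140232e+00 -1.14799730e-02 -7.32825505e-04] [-0.76  0.    1.71  0.    1.43  0.8 ]
top [460.125 262.875] [474.125 276.125] (467.1300964355469, 269.36077880859375) [ 0.42338348 -0.34022931  0.128     ] [ 0.42450544 -0.34338182  0.118     ]
scene [390.125 327.125] [411.625 349.875] (400.73431396484375, 337.8490295410156) [ 0.4133315  -0.34978499  0.128     ] [ 0.42000416 -0.34450563  0.118     ]
```

View pics/s8.png

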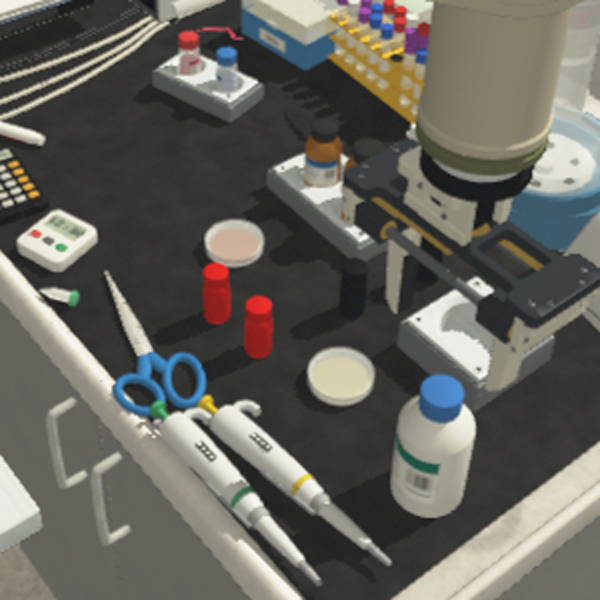

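The vials and both brown bottles stand upright in their bores, and the dishes and decoys look unmoved. The gripper is above the white bottle, which is at about (0.424, -0.3415). Next I'll correct the position and grip it.

>>> arm_command:
  deltas:
    - [[-0.4,-0.7,0,0,0,0],[0,0,-1,0,0,0],[0,0,-1.5,0,0,0],[0,0,-1.5,0,0,0],[0,0,0,0,0,0],[0,0,0,0,0,0]]

```text
t: 30.15
tool_pos: [0.4229, -0.3413, 0.1292]
orientation: [-3.14, -0.009, 0.003]
force: [-0.5, 0.0, -0.5]
opening: 0.0929
gripper_force: 0.0
```

>>> arm_command:
  deltas:
    - [[0,0,-1.5,0,0,0],[0,0,-1.5,0,0,0],[0,0,-1.5,0,0,0],[0,0,-1.5,0,0,0],[0,0,-1.0,0,0,0],[0,0,-0.6,0,0,0],[0,0,0,0,0,0],[0,0,0,0,0,0]]

```text
t: 30.82
tool_pos: [0.4237, -0.3425, 0.0551]
orientation: [3.141, 0.007, 0.0]
force: [0.1, 0.1, -0.4]
opening: 0.0932
gripper_force: 0.0
```

>>> arm_command:
  deltas:
    - [[0,0,0,0,0,0],[0,0,0,0,0,0],[0,0,0,0,0,0],[0,0,0,0,0,0],[0,0,0,0,0,0],[0,0,0,0,0,0],[0,0,0,0,0,0],[0,0,0,0,0,0]]
  gripper: -1
  squeeze: 35

```text
t: 31.48
tool_pos: [0.4237, -0.3425, 0.0549]
orientation: [3.141, 0.007, 0.0]
force: [-0.3, -0.1, 2.0]
opening: 0.0615
gripper_force: 35.0
```

>>> arm_command:
  deltas:
    - [[0,0,0.5,0,0,0],[0,0,1.5,0,0,0],[0,0,2,0,0,0],[0,0,2,0,0,0],[0,0,1,0,0,0],[0.7,0.4,0,0,0,0],[1.7,1,0,0,0,0],[2.2,1.3,0,0,0,0],[2.2,1.3,0,0,0,0],[2.2,1.3,0,0,0,0],[2.2,1.3,0,0,0,0]]

```text
t: 32.4
tool_pos: [0.536, -0.2745, 0.1226]
orientation: [-3.14, -0.007, 0.003]
force: [0.7, -0.1, -3.4]
opening: 0.062
gripper_force: 35.0
```

>>> arm_command:
  deltas:
    - [[2,1.2,0,0,0,0],[1.05,0.65,0,0,0,0],[0,0,-1,0,0,0],[0,0,-1,0,0,0],[0,0,0,0,0,0],[0,0,0,0,0,0],[0,0,0,0,0,0],[0,0,0,0,0,0]]

```text
t: 33.07
tool_pos: [0.5656, -0.2585, 0.105]
orientation: [3.141, 0.005, 0.001]
force: [-0.4, 0.4, -5.1]
opening: 0.0617
gripper_force: 35.0
```

```bash
python3 held.py .055 .031 white; python3 - <<'E'
from h import *
b=eyes.read_camera("scene"); cv2.imwrite("pics/s9.png",cv2.resize(b[215:365,340:500],None,fx=4,fy=4,interpolation=cv2.INTER_CUBIC))
E
```

```text
33.1167 [ 0.56589172 -0.25852508  0.1052961 ] [3.14103389e+00 5.67390047e-03 1.31832872e-03] 0.06225250951673797 [ 0.58784686  0.3805568  -3.1562608 ]
front dist 0.05303687117232947 lat mm -0.36895569623409824 r 0.0504065743875347
```

View pics/s9.png

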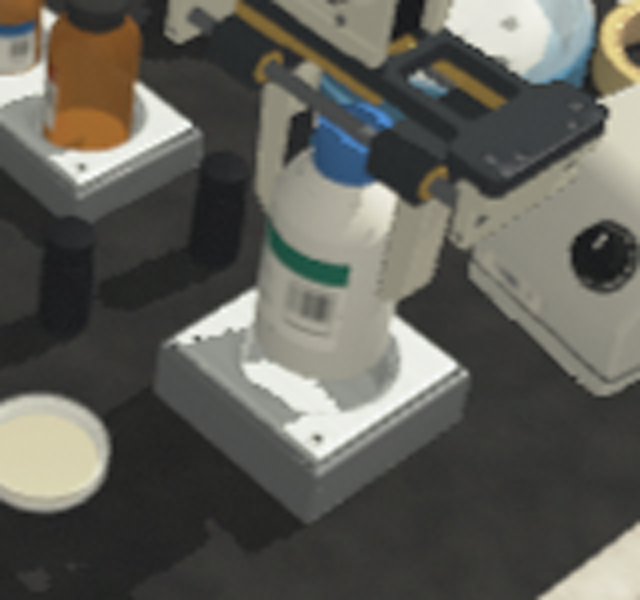

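The bottle hangs upright about 1 cm above its block, in line with the bore. Lowering it in.

>>> arm_command:
  deltas:
    - [[0.05,0.07,-0.5,0,0,0],[0,0,-0.5,0,0,0],[0,0,-0.5,0,0,0],[0,0,-0.5,0,0,0],[0,0,-0.5,0,0,0],[0,0,-0.5,0,0,0],[0,0,-0.5,0,0,0],[0,0,-0.4,0,0,0],[0,0,0,0,0,0],[0,0,0,0,0,0]]

```text
t: 34.0
tool_pos: [0.5663, -0.257, 0.0652]
orientation: [-3.141, -0.007, 0.001]
force: [-0.1, -0.2, -3.4]
opening: 0.0615
gripper_force: 35.0
```

>>> arm_command:
  deltas:
    - [[0,0,-0.2,0,0,0],[0,0,-0.1,0,0,0],[0,0,-0.1,0,0,0],[0,0,0,0,0,0],[0,0,0,0,0,0]]

```text
t: 34.42
tool_pos: [0.5669, -0.2573, 0.0629]
orientation: [3.141, 0.007, 0.001]
force: [-4.5, 1.2, 5.7]
opening: 0.062
gripper_force: 35.0
```

>>> arm_command:
  deltas:
    - [[0,0,0.1,0,0,0],[0,0,0,0,0,0],[0,0,0,0,0,0],[0,0,0,0,0,0],[0,0,0,0,0,0],[0,0,0,0,0,0],[0,0,1,0,0,0],[0,0,2,0,0,0],[0,0,2.5,0,0,0],[0,0,2.5,0,0,0],[0,0,2.5,0,0,0],[0,0,2.5,0,0,0]]
  gripper: 1

```text
t: 35.42
tool_pos: [0.5665, -0.257, 0.1947]
orientation: [3.141, 0.007, 0.001]
force: [0.8, -0.0, 0.5]
opening: 0.0931
gripper_force: 0.0
```

>>> arm_command:
  deltas:
    - [[-1.5,0,0.5,0,0,0],[-2,0,0.5,0,0,0],[-2,0,0.5,0,0,0],[-2,0,0.5,0,0,0],[-2,0,0.5,0,0,0],[-2,0,0.5,0,0,0],[-2,0,0,0,0,0],[-1,0,0,0,0,0],[0,0,0,0,0,0],[0,0,0,0,0,0]]

```text
t: 36.25
tool_pos: [0.4218, -0.2573, 0.2232]
orientation: [3.141, 0.006, 0.002]
force: [-0.2, -0.7, -0.2]
opening: 0.0928
gripper_force: 0.0
```

```bash
python3 - <<'E'
from h import *
b=eyes.read_camera("scene"); t=eyes.read_camera("top")
o=np.zeros((570,800,3),np.uint8)
A=cv2.resize(b[150:350,240:480],None,fx=1.65,fy=1.65,interpolation=cv2.INTER_CUBIC); o[:A.shape[0],:A.shape[1]]=A
B=cv2.resize(t[170:300,180:480],None,fx=1.33,fy=1.33,interpolation=cv2.INTER_CUBIC); o[:B.shape[0],400:400+B.shape[1]]=B[:, :400]
cv2.imwrite("pics/s10.png",o)
t0=cv2.imread("pics/top0.png")
for r in((306,238,338,269),(386,250,416,282)):
    print([contour(i,r,lambda a:a.max(2)>90).mean(0).round(2) for i in(t0,t)])
print(monitor.read_state()["t"],monitor.read_state()["tool_pos"])
E
```

```text
[array([321.5 , 252.83]), array([321.47, 252.73])]
[array([401.38, 266.  ]), array([402.  , 267.21])]
36.35 [ 0.4222087  -0.25709944  0.22275219]
```

View pics/s10.png

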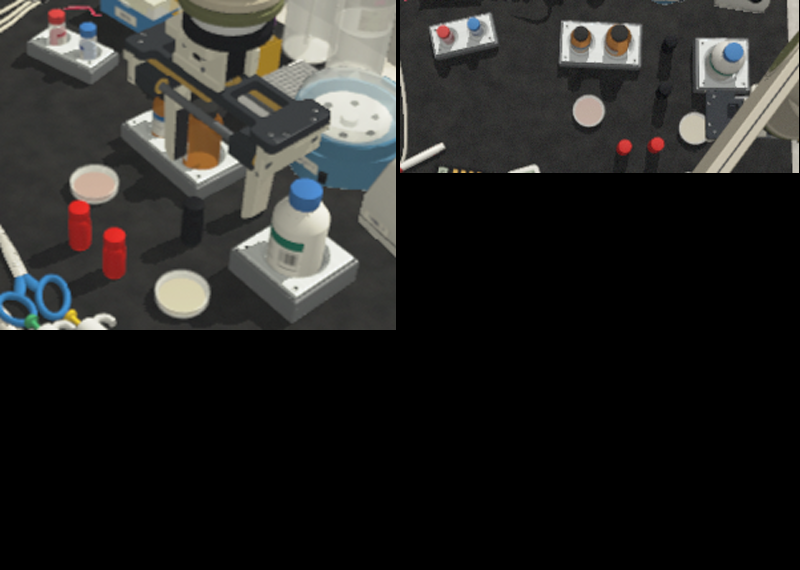

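All five vessels stand upright in their bores, in the blocks at top view about (463,35), (600,45) and (722,65) of the mosaic. Dish 1 is unmoved, and dish 2 is partly hidden by the arm but was not touched. Handing in.

```bash
python3 -c "
from plant import ticket
print(ticket.close_job())"
```

```text
the job is handed in; nothing more can be done
None
```

I put all five vessels upright in their own bores (robot clock about 36 s of 144 s) and handed the job in; I left both dishes alone, though in the last picture the arm partly hid dish 2, so only dish 1 was measured as unmoved.

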